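# Reset the hotplate's cut-out by feel

## Task

The wax hotplate has tripped: take the wooden-handled reset rod from the cork mat and feel with its tip along the bay at the back of the hotplate, out of sight under the plate's edge, until you find the access hole. Put the rod in and press the reset button behind it just until it clicks and stays in, no further, then draw the rod out and lay it flat on the cork mat again. Leave everything else on the bench where it is.

Things in the scene. Friction and masses are not known exactly. Their poses are not given: they have to be found in the camera images.
- hotplate: Low electric wax hotplate, fixed: a grey casing (200 mm deep, 284 mm wide, from 12 to 94 mm above the bench) under an aluminium plate. Origin: on the bench, under the middle of the plate. Its x axis points from its back to its controls, so its back (-x) looks to the robot and its controls away from it; y runs along its width, z up.
- plate_edge (a point): Middle of the back edge of the hotplate's aluminium plate, at its underside, 94 mm above the bench; axes as the hotplate's. The plate is 300 mm deep, 360 mm wide and 14 mm thick, and stands out 50 mm past the casing's back (56 mm past the bay's panel), so the bay cannot be seen from above or from the far side.
- bay (a point): Centre of the panel of the bay in the casing's back, 52 mm above the bench; axes as the hotplate's (x points straight into the panel). The bay is open to the back, 6 mm deep, 116 mm wide (y -58 to +58) and 60 mm tall (z -30 to +30). In the flat upright panel is one round hole 17 mm across, its centre at z = 0 and anywhere from y = -40 to +40 mm, different at every start.
- reset (a joint): Travel (m) of the cut-out's plunger: 0 = tripped, as at every start; 0.006 = reset. Before it sits a springy button, 15 mm across, in line with the hole, its face 28 mm behind the panel's face. Pressed along x of bay, it gives 4 to 5 mm as the force rises to 5 N, then clicks: the force drops to under 1 N, the plunger jumps to 6 mm and stays. Past 7.2 mm (5 N again, some 5 mm on) it is squashed.
- rod_handle (a point): Centre of the reset rod's handle. Rod: loose, about 90 g, 215 mm long; a pale beech handle of rounded square section, 28 x 28 x 90 mm, and on the same axis a straight black nylon shaft, 10 mm across, 125 mm long, flat-ended. It lies flat on the mat, its axis level, 14 mm above the mat's top. x points from handle to tip, z up. It balances inside the handle.
- rod_tip (a point): Centre of the flat end of the rod's shaft, 170 mm from the handle's centre along the rod's x axis.
- mat: Cork mat, fixed, 270 (x) x 170 (y) x 6 mm, on the bench at the left or the right of the hotplate; the rod lies on it, towards the -y half of it, and a brush towards +y. Origin: centre of its underside, z up.
- tray: Open wooden tray, fixed, 260 x 160 x 30 mm, on the other side of the hotplate. Nothing to do with it.
- brush: flat paint brush, 190 mm long, lying on the cork mat beside the reset rod; leave it alone
- spatula: spatula, 200 mm long, lying in the wooden tray; leave it alone
- screwdriver: screwdriver, 190 mm long, lying in the wooden tray; leave it alone
- wax_pot: open steel pot, 124 mm across and 85 mm tall, standing on the hotplate; leave it alone
- wax_block: block of beeswax, 75 x 50 x 32 mm, on the bench near one corner of the hotplate's back; leave it alone
- cup: white cup, 80 mm across and 100 mm tall; leave it alone
- glue: white jar, 72 mm across and 170 mm tall; leave it alone
Not all that is in view belongs to the job. Leave any yellow look-alike of the part that bears rod_handle alone.

How it is judged:
By the outcome, as a careful person would: the job done as asked, in the order asked, and still so for the second after the job is handed in, with the robot touching nothing.
It also fails if it takes over 72 s, if anything falls off the work surface, if the arm or the gripper's body presses on something with over 40 N, if the wrist force passes 120 N, or if a joint passes its speed limit or range.

## Robot

A 7-joint arm with a two-finger parallel gripper is mounted at the origin on the work surface. World frame = base frame: x ahead of the robot, y to its left, z up, the work surface at z = 0. Lengths are in m, angles in degrees, forces in N, time in s.
With the tool pointing down it reaches from about 0.425 to 0.875 m from the base axis. Payload 4.7 kg.
Tool frame: the origin (TCP) lies where the fingers leave the gripper's body, on its centre line; the fingertips stand 70 mm ahead of it and the grasp point (between the pads) lies 51 mm ahead of it (env.tip_reach is the distance from the TCP to the fingertips, in m); z points along the fingers, x is the direction in which the jaws open and shut, and the axes are right-handed (so a half turn about z gives the same grasp; the last joint's range is limited). The gripper opens to 87 mm and grips with 3 to 60 N. Pads are 19 mm wide; open, the fingers measure 117 mm over their backs; the gripper's body (75 mm by 190 mm) begins 51 mm behind the grasp point.
Start: joints at [-67.775, 18.392, -4.016, 83.108, 1.295, 78.541, -3.26], TCP at [0.237, 0.605, 0.292] pointing down, gripper open.
Joint ranges: [-163.93, 163.93], [-17.29, 119.83], [-79.2, 71.16], [3.27, 140.29], [-89.18, 269.18], [5.43, 117.66], [-154.24, 154.24]. Speed limits (degrees/s): [147.25, 147.25, 180, 180, 180, 180, 180].

## Interface

Orientations are given as [roll, pitch, yaw] about the fixed x, y, z axes, in that order (R = Rz(yaw) Ry(pitch) Rx(roll)).
In Python, from cell import env, optics, order gives the robot as it stands.
- The arm moves only by the shell command python3 -m creep 'ROWS' [FORCE]. ROWS is JSON, a list of rows, each a list of 7 numbers: the shift along the tool's x, y, z in cm, then the turn, a rotation vector about the tool's x, y, z in rad, then the opening, from 0 (shut) to 1 (fully open). A call has 1 to 20 rows; each row shifts and turns the pose as measured when the row begins, along the tool's axes as they then stand; what a row does not reach is not made up. A row lasts 1/10 s, in which the tool goes at most 50 mm and 8.59 degrees, less where a joint would pass 70% of its speed; a pose out of reach is approached as far as the arm can. A call with a gripper value outside its range is refused whole. The fingers move at their own pace and stop on an object; FORCE is the grip in N (left out, the last holds). Time passes only in rows, so rows that do not move let the fingers close. It gives the time, the measured TCP pose, the force and the opening at its end, in the units of the state.
- env.get_obs(): the state, without advancing time (a new reading comes with each control period).
- optics.read_camera(name): name is "scene" or "top" or "wrist"; returns a dict with "frame" (400x640x3 uint8, blue, green, red), "z_map" (400x640 float32, m along the optical axis (not along the pixel's ray), 0 where there is no reading), "fx", "fy", "cx", "cy" (pixels), "distortion" ([k1, k2, p1, p2, k3] as OpenCV has them; the pictures are not rectified), "R" (3x3) and "t" (3): a world point X has camera coordinates R X + t; the wrist camera has in their place "hand_eye" (4x4, takes a point from camera to tool coordinates, whose origin is the TCP and whose axes are the tool frame's). Camera axes: x right, y down, z forward; pixel columns grow to the right and rows downward; lengths in m; the calibration is good to about 2 mm. A picture is of the moment at which its call begins: read the wrist's pose just before it.
- order.sign_off(): hands the job in, once; it reports no verdict.
The state is a dict: "time_s": time; "qpos": joint angles; "joint_velocities": joint speeds; "effort": joint torques, N m; "tool_pos": TCP position; "tool_rot": TCP orientation; "force": force on the tool from outside, world axes, zero at the start; "wrist_torque": the same for the moment, N m; "grip_width": finger opening in m.
Only numpy, scipy, OpenCV 4.12 (cv2) and the standard library are available. Lean on these libraries where they do the work, as an engineer would, in place of code of your own. Each camera call takes 0.05 s, during which the arm holds its last target. There are 200 camera calls.

## Working session

There is one attempt and no reset: what is moved stays moved. The work goes in short steps, Python scripts to look and compute and a shell command to move; the robot and the scene stay as the last step left them, time stands still between calls to the robot, and variables do not carry over. Pictures are saved under pics/ and viewed, on a budget of 10 in all, crops included, one or two more only if the job needs it, and the job is handed in when it is done.

```bash
ls; mkdir -p pics
python3 - <<'E'
from cell import env,optics,order
import cv2
o=env.get_obs();print(o)
for n in("scene","top"):
    c=optics.read_camera(n);cv2.imwrite(f"pics/{n}0.png",c["frame"])
    import numpy as np;np.savez(f"{n}0.npz",**c)
    print(n,c["fx"],c["cx"],c["distortion"],-c["R"].T@c["t"],c["R"])
E
```

```text
pics
{'time_s': 0.0, 'qpos': array([-67.7744856 ,  18.43802913,  -4.01684073,  83.17314661,
         1.29347198,  78.5405193 ,  -3.26256217]), 'joint_velocities': array([-0.09469633,  0.12981188,  0.00163547, -0.07492759, -0.07561117,
        0.0045891 , -0.05291672]), 'effort': array([-1.54850368e-04, -4.91295147e+01, -4.04037489e-01, -3.12519872e+01,
       -6.39300956e-02,  4.39324498e-02,  1.81159926e-04]), 'tool_pos': array([0.23722746, 0.60472416, 0.29118862]), 'tool_rot': array([1.79996233e+02, 1.06533963e-01, 6.85825681e+01]), 'force': array([0.19347928, 0.7472128 , 0.1326831 ]), 'wrist_torque': array([0.01912585, 0.01157232, 0.01842413]), 'grip_width': 0.08756261242084055}
scene 452.6417285170317 323.5963220984911 [-0.11976715  0.          0.          0.          0.        ] [1.24127469 0.49743713 0.92403691] [[-0.52709363  0.84960016 -0.01875847]
 [ 0.58453445  0.34644718 -0.7336851 ]
 [-0.61684016 -0.39768571 -0.67923066]]
top 471.0073356125672 314.9235712228855 [-0.04344098  0.          0.          0.          0.        ] [0.37012129 0.00207343 1.35870753] [[ 2.71516469e-02 -9.99629551e-01  1.88391713e-03]
 [-9.95832997e-01 -2.72125646e-02 -8.70408998e-02]
 [ 8.70599218e-02  4.87236934e-04 -9.96202958e-01]]
```

View pics/top0.png

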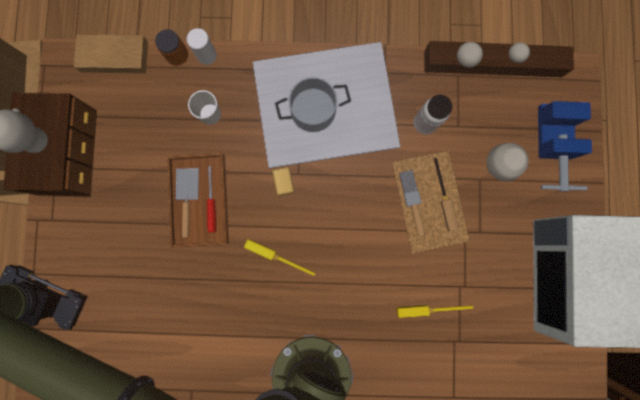

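View pics/scene0.png

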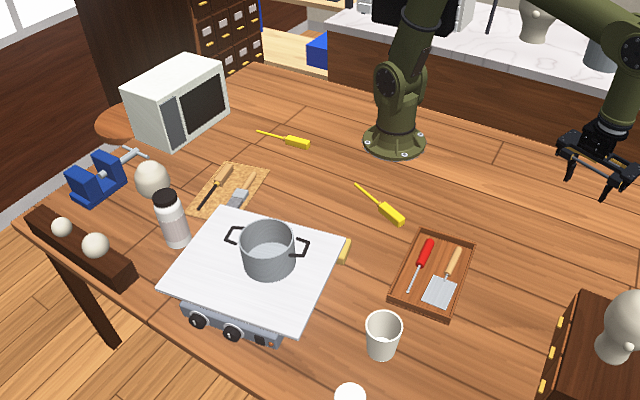

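The top view shows the plate with corners (253,61), (381,42), (399,147), (268,167). The mat is on the right, with the rod's handle at about (449,215) and its tip near (437,158). The brush lies beside it at (412,200) and the wax block at (283,180). The yellow look-alikes lie at (280,258) and (435,312).

```bash
cat > h.py <<'E'
import numpy as np,cv2
from scipy.spatial.transform import Rotation as Ro
def K(c): return np.array([[c["fx"],0,c["cx"]],[0,c["fy"],c["cy"]],[0,0,1.]])
def pix2w(c,uv,h,R=None,t=None):
    "pixels -> world at height h"
    R=c["R"] if R is None else R; t=c["t"] if t is None else t
    p=cv2.undistortPoints(np.array(uv,float).reshape(-1,1,2),K(c),np.array(c["distortion"])).reshape(-1,2)
    d=np.c_[p,np.ones(len(p))]@R; o=-R.T@t
    return o+d*((h-o[2])/d[:,2])[:,None]
def cloud(c,R=None,t=None):
    R=c["R"] if R is None else R; t=c["t"] if t is None else t
    z=c["z_map"];v,u=np.mgrid[:z.shape[0],:z.shape[1]]
    p=cv2.undistortPoints(np.stack([u,v],-1).reshape(-1,1,2).astype(float),K(c),np.array(c["distortion"])).reshape(-1,2)
    P=(np.c_[p,np.ones(len(p))]*z.reshape(-1,1)-t)@R
    return P.reshape(*z.shape,3)
def wristRt(c,o):
    T=np.eye(4);T[:3,:3]=Ro.from_euler('xyz',o["tool_rot"],degrees=True).as_matrix();T[:3,3]=o["tool_pos"]
    M=np.linalg.inv(T@c["hand_eye"]);return M[:3,:3],M[:3,3]
E
python3 - <<'E'
from h import *
c=dict(np.load("top0.npz"));P=cloud(c);f=c["frame"]
print("rod",pix2w(c,[[437,158],[445,195],[449,203],[450,229]],.02).round(4))
print("mat",pix2w(c,[[393,160],[448,152],[468,240],[413,251]],.006).round(3))
m=(abs(P[...,2]-.108)<.008)&(P[...,0]>.4);m=m.astype(np.uint8)
n,l,s,_=cv2.connectedComponentsWithStats(m);k=1+s[1:,4].argmax()
cn=cv2.findContours((l==k).astype(np.uint8),0,2)[0][0]
r=cv2.minAreaRect(cn);b=cv2.boxPoints(r);print("plate px",b, "z",np.median(P[l==k][:,2]))
W=pix2w(c,b,.108);print(W.round(4),np.linalg.norm(np.diff(W,axis=0),axis=1))
Q=P[l==k][:,:2].astype(np.float32);r=cv2.minAreaRect(Q);print(r)
print("edge px depth z rod",P[215,449],P[175,441],"wax",P[180,283])
x=P[...,2];x=np.where((abs(P[...,0]-.62)<.35)&(abs(P[...,1])<.5),x,0)
for nm,(u,v) in dict(glue=(435,110),cup=(204,105),waxb=(283,180)).items():print(nm,P[v,u].round(3))
E
```

```text
rod [[ 0.6269 -0.3462  0.02  ]
 [ 0.52   -0.3696  0.02  ]
 [ 0.4973 -0.3812  0.02  ]
 [ 0.4229 -0.3843  0.02  ]]
mat [[ 0.62  -0.221  0.006]
 [ 0.648 -0.382  0.006]
 [ 0.393 -0.441  0.006]
 [ 0.358 -0.282  0.006]]
plate px [[251.45978   61.21553 ]
 [383.0033    40.821182]
 [399.45422  146.92957 ]
 [267.9107   167.32391 ]] z 0.10825271443941165
[[ 0.8656  0.1878  0.108 ]
 [ 0.9345 -0.1734  0.108 ]
 [ 0.6373 -0.2213  0.108 ]
 [ 0.5718  0.1314  0.108 ]] [0.36763743 0.30103723 0.358812  ]
((0.7538382411003113, -0.017781421542167664), (0.30222976207733154, 0.36019495129585266), 10.308014869689941)
edge px depth z rod [ 0.46151058 -0.37573327  0.03949211] [ 0.57935201 -0.36093014  0.0087538 ] wax [0.54881911 0.09511772 0.03210311]
glue [ 0.724 -0.302  0.171]
cup [0.767 0.336 0.012]
waxb [0.549 0.095 0.032]
```

```bash
cat >> h.py <<'E'
def rows(pos,rot,way,open_,n0=0.049,a0=8.4):
    "rows (tool cm, rad) from pos/rot through way=[(xyz,yaw)] for tool-down poses"
    p=np.array(pos,float);y=rot[2];out=[]
    for q,w in way:
        q=np.array(q,float);n=int(max(np.ceil(np.linalg.norm(q-p)/n0),np.ceil(abs(w-y)/a0),1))
        for i in range(n):
            c,s=np.cos(np.radians(y)),np.sin(np.radians(y));d=(q-p)/n
            # position step uses the yaw at the row's start
            out.append([round(100*(c*d[0]+s*d[1]),2),round(100*(s*d[0]-c*d[1]),2),round(-100*d[2],2),0,0,round(-np.radians((w-y)/(n)),3),open_]); 
            if i==0: p0,y0=p.copy(),y
            p=p+0; y_next=y0+(w-y0)*(i+1)/n; out[-1][5]=round(-np.radians((w-y0)/n),3)
            dd=(q-p0)/n; out[-1][0]=round(100*(c*dd[0]+s*dd[1]),2);out[-1][1]=round(100*(s*dd[0]-c*dd[1]),2);out[-1][2]=round(-100*dd[2],2)
            y=y_next
        p=q;y=w
    return out
E
python3 - <<'E'
# tidy: rewrite rows() simply
s=open('h.py').read();i=s.index("def rows");s=s[:i]+'''def rows(pos,rot,way,op,n0=0.049,a0=8.4):
    "rows (tool cm, rad) from a tool-down pose through way=[(xyz,yaw)]"
    p=np.array(pos,float);y=rot[2];out=[]
    for q,w in way:
        q=np.array(q,float);n=int(np.ceil(max(np.linalg.norm(q-p)/n0,abs(w-y)/a0,.5)));d=100*(q-p)/n
        for i in range(n):
            a=np.radians(y+(w-y)*i/n);c,s=np.cos(a),np.sin(a)
            out.append([round(float(v),3) for v in (c*d[0]+s*d[1],s*d[0]-c*d[1],-d[2],0,0,-np.radians((w-y)/n),op)])
        p,y=q,w
    return out
'''
open('h.py','w').write(s)
from h import *
c=dict(np.load("top0.npz"));P=cloud(c)
m=(P[...,2]>.026)&(P[...,2]<.06)&(abs(P[...,0]-.46)<.08)&(abs(P[...,1]+.38)<.05)
print("handle",m.sum(),cv2.minAreaRect(P[m][:,:2].astype(np.float32)),np.median(P[m][:,2]))
f=c["frame"].astype(int);dark=(f.sum(2)<130)&(abs(P[...,0]-.56)<.09)&(abs(P[...,1]+.36)<.04)
v,u=np.nonzero(dark);W=pix2w(c,np.c_[u,v],.02);print("shaft",len(u),cv2.fitLine(W[:,:2].astype(np.float32),2,0,.01,.01).ravel(),W[W[:,0].argmax()],W[W[:,0].argmin()])
from cell import env
o=env.get_obs()
for r in rows(o["tool_pos"],o["tool_rot"],[((.50,.12,.30),0),((.40,-.35,.30),-79)],1):print(r)
E
```

```text
handle 343 ((0.47971707582473755, -0.37539252638816833), (0.1230250671505928, 0.03016655705869198), 16.30088233947754) 0.033444582679981086
shaft 16 [ 0.9667697   0.2556488   0.5685098  -0.35502586] [ 0.61506982 -0.34330835  0.02      ] [ 0.52571802 -0.36671783  0.02      ]
[-2.961, 3.513, -0.073, 0.0, 0.0, 0.1, 1.0]
[-2.597, 3.791, -0.073, 0.0, 0.0, 0.1, 1.0]
[-2.206, 4.03, -0.073, 0.0, 0.0, 0.1, 1.0]
[-1.794, 4.23, -0.073, 0.0, 0.0, 0.1, 1.0]
[-1.364, 4.388, -0.073, 0.0, 0.0, 0.1, 1.0]
[-0.92, 4.502, -0.073, 0.0, 0.0, 0.1, 1.0]
[-0.467, 4.571, -0.073, 0.0, 0.0, 0.1, 1.0]
[-0.009, 4.595, -0.073, 0.0, 0.0, 0.1, 1.0]
[0.448, 4.573, -0.073, 0.0, 0.0, 0.1, 1.0]
[0.901, 4.505, -0.073, 0.0, 0.0, 0.1, 1.0]
[1.346, 4.393, -0.073, 0.0, 0.0, 0.1, 1.0]
[1.776, 4.237, -0.073, 0.0, 0.0, 0.1, 1.0]
[-1.0, 4.7, -0.0, 0.0, 0.0, 0.138, 1.0]
[-0.345, 4.793, -0.0, 0.0, 0.0, 0.138, 1.0]
[0.317, 4.795, -0.0, 0.0, 0.0, 0.138, 1.0]
[0.973, 4.706, -0.0, 0.0, 0.0, 0.138, 1.0]
[1.611, 4.527, -0.0, 0.0, 0.0, 0.138, 1.0]
[2.218, 4.263, -0.0, 0.0, 0.0, 0.138, 1.0]
[2.783, 3.917, -0.0, 0.0, 0.0, 0.138, 1.0]
[3.295, 3.498, -0.0, 0.0, 0.0, 0.138, 1.0]
[3.744, 3.012, -0.0, 0.0, 0.0, 0.138, 1.0]
[4.123, 2.468, -0.0, 0.0, 0.0, 0.138, 1.0]
```

```bash
python3 -m creep '[[-3,3.5,-0.1,0,0,0.1,1],[-2.6,3.8,-0.1,0,0,0.1,1],[-2.2,4,-0.1,0,0,0.1,1],[-1.8,4.2,-0.1,0,0,0.1,1],[-1.4,4.4,-0.1,0,0,0.1,1],[-0.9,4.5,-0.1,0,0,0.1,1],[-0.5,4.6,-0.1,0,0,0.1,1],[0,4.6,-0.1,0,0,0.1,1],[0.4,4.6,-0.1,0,0,0.1,1],[0.9,4.5,-0.1,0,0,0.1,1],[1.3,4.4,0,0,0,0.1,1],[1.8,4.2,0,0,0,0.1,1]]'
python3 - <<'E'
from h import *
from cell import env
o=env.get_obs();print(o["tool_pos"],o["tool_rot"])
for r in rows(o["tool_pos"],o["tool_rot"],[((.42,-.37,.28),-77)],1):print(r)
E
```

```text
time_s: 1.3
tool_pos: [0.4917, 0.1011, 0.295]
tool_rot: [179.8, 0.5, -2.1]
force: [1.3, 0.5, -0.0]
grip_width: 0.0869
[0.49171642 0.10108537 0.29495471] [179.75081881   0.49593668  -2.06198433]
[-0.547, 4.734, 0.15, 0.0, 0.0, 0.131, 1.0]
[0.075, 4.765, 0.15, 0.0, 0.0, 0.131, 1.0]
[0.696, 4.714, 0.15, 0.0, 0.0, 0.131, 1.0]
[1.304, 4.583, 0.15, 0.0, 0.0, 0.131, 1.0]
[1.891, 4.374, 0.15, 0.0, 0.0, 0.131, 1.0]
[2.445, 4.09, 0.15, 0.0, 0.0, 0.131, 1.0]
[2.958, 3.736, 0.15, 0.0, 0.0, 0.131, 1.0]
[3.42, 3.318, 0.15, 0.0, 0.0, 0.131, 1.0]
[3.823, 2.844, 0.15, 0.0, 0.0, 0.131, 1.0]
[4.162, 2.321, 0.15, 0.0, 0.0, 0.131, 1.0]
```

```bash
python3 -m creep '[[-0.5,4.7,0.1,0,0,0.13,1],[0.1,4.8,0.1,0,0,0.13,1],[0.7,4.7,0.1,0,0,0.13,1],[1.3,4.6,0.1,0,0,0.13,1],[1.9,4.4,0.1,0,0,0.13,1],[2.4,4.1,0.1,0,0,0.13,1],[3,3.7,0.1,0,0,0.13,1],[3.4,3.3,0.1,0,0,0.13,1],[3.8,2.8,0.1,0,0,0.13,1],[4.2,2.3,0.1,0,0,0.13,1],[0,0,0,0,0,0,1],[0,0,0,0,0,0,1]]'
python3 - <<'E'
from h import *
from cell import env,optics
o=env.get_obs();c=optics.read_camera("wrist");cv2.imwrite("pics/w1.png",c["frame"])
np.savez("w1.npz",pos=o["tool_pos"],rot=o["tool_rot"],**c);R,t=wristRt(c,o)
print(o["tool_pos"],o["tool_rot"]);P=cloud(c,R,t);print(c["hand_eye"].round(3))
m=(P[...,2]>.026)&(P[...,2]<.06)&(abs(P[...,0]-.46)<.09)&(abs(P[...,1]+.38)<.04)
print("handle",m.sum(),cv2.minAreaRect(P[m][:,:2].astype(np.float32)),np.median(P[m][:,2]))
E
```

```text
time_s: 2.5
tool_pos: [0.4015, -0.3932, 0.2849]
tool_rot: [179.3, -0.3, -80.5]
force: [0.2, 0.4, -0.6]
grip_width: 0.0873
[ 0.40147564 -0.39322959  0.28493742] [179.34869946  -0.32642929 -80.46545809]
[[ 1.    -0.     0.     0.001]
 [ 0.     0.968  0.251 -0.07 ]
 [-0.    -0.251  0.968 -0.092]
 [ 0.     0.     0.     1.   ]]
handle 2744 ((0.48396191000938416, -0.37686142325401306), (0.1264164000749588, 0.028009584173560143), 14.42159366607666) 0.03316463156818225
```

View pics/w1.png

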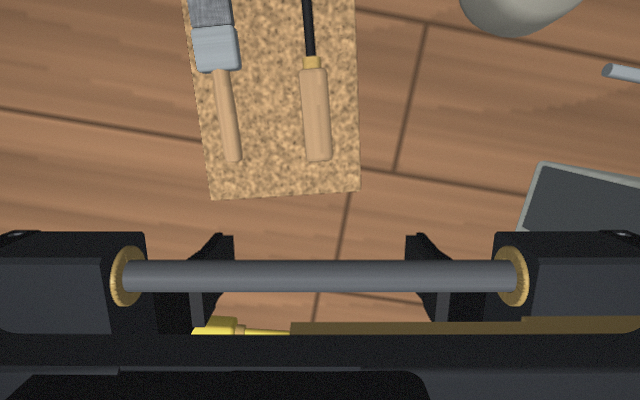

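The wrist view shows the rod's handle from about (313,69) to (318,161), with a brass collar at (312,62) and the shaft going up. The brush is at (228,110).

Run:
```python
from h import *
c=dict(np.load("w1.npz"));o={"tool_pos":c["pos"],"tool_rot":c["rot"]};R,t=wristRt(c,o)
e=pix2w(c,[[313,69],[318,161]],.034,R,t);print(e,np.linalg.norm(e[0]-e[1]))
P=cloud(c,R,t)
m=(P[...,2]>.03)&(P[...,2]<.045)&(abs(P[...,0]-.46)<.06)&(abs(P[...,1]+.38)<.035)
m&=c["frame"].sum(2)>300
Q=P[m][:,:2].astype(np.float32);print(m.sum(),cv2.fitLine(Q,2,0,.01,.01).ravel(),Q.mean(0))
x=cv2.fitLine(Q,2,0,.01,.01).ravel();s=(Q-x[2:])@x[:2];a=np.sign(x[0]);print("ends",x[2:]+x[:2]*s.min(),x[2:]+x[:2]*s.max(),np.degrees(np.arctan(x[1]/x[0])))
```

```text
[[ 0.50789686 -0.37168485  0.034     ]
 [ 0.42288379 -0.39066887  0.034     ]] 0.08710691285874006
2476 [ 0.9685002   0.2490129   0.46739504 -0.38114744] [ 0.4673947  -0.38114783]
ends [ 0.4229791 -0.3925673] [ 0.5166332  -0.36848772] 14.419107
```

```bash
cat >> h.py <<'E'
def delta(o,pos,yaw):
    "remaining shift (tool cm) and turn (rad) to a tool-down pose"
    R=Ro.from_euler('xyz',o["tool_rot"],degrees=True);D=Ro.from_euler('xyz',[180,0,yaw],degrees=True)
    return (100*R.inv().apply(np.array(pos)-o["tool_pos"])).round(2),(R.inv()*D).as_rotvec().round(4)
E
python3 - <<'E'
from h import *
from cell import env
o=env.get_obs();print(delta(o,(.476,-.379,.15),-75.6))
E
```

```text
(array([-0.26, -7.78, 13.41]), array([ 0.0118, -0.0058, -0.0846]))
```

```bash
python3 -m creep '[[-0.1,-2.6,3.4,0.012,-0.006,-0.085,0.8],[0,-2.6,3.4,0,0,0,0.8],[0,-2.6,3.4,0,0,0,0.8],[0,0,3.2,0,0,0,0.8],[0,0,0,0,0,0,0.8],[0,0,0,0,0,0,0.8]]'
python3 - <<'E'
from h import *
from cell import env
o=env.get_obs();print(delta(o,(.476,-.379,.079),-75.6))
E
```

```text
time_s: 3.15
tool_pos: [0.4853, -0.3655, 0.1488]
tool_rot: [-179.4, 0.2, -74.4]
force: [1.3, 0.3, 1.5]
grip_width: 0.0701
(array([1.08, 1.33, 6.96]), array([-0.0102,  0.0043,  0.0206]))
```

```bash
python3 -m creep '[[1,1.2,0.9,-0.01,0.004,0.02,0.8],[0,0,0,0,0,0,0.8],[0,0,0,0,0,0,0.8]]'
python3 - <<'E'
from h import *
from cell import env,optics
o=env.get_obs();print(o["tool_pos"],o["tool_rot"],delta(o,(.476,-.379,.079),-75.6))
c=optics.read_camera("wrist");cv2.imwrite("pics/w2.png",c["frame"])
E
```

```text
time_s: 3.45
tool_pos: [0.4769, -0.38, 0.1436]
tool_rot: [-179.7, -0.2, -75.6]
force: [-0.1, -0.3, -0.2]
grip_width: 0.0695
[ 0.47690841 -0.38002214  0.14358519] [-179.72960864   -0.19885232  -75.61399273] (array([-0.14,  0.09,  6.46]), array([-0.0047, -0.0035, -0.0002]))
```

View pics/w2.png

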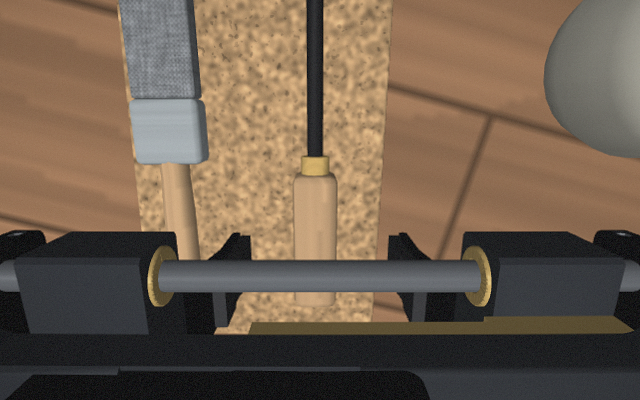

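The wrist view shows the handle centred between the fingers at about (315,235), parallel to them, with the shaft straight up the picture. The brush handle at (178,210) is clear of the left finger.

```bash
python3 -m creep '[[-0.1,0.1,2,-0.004,-0.003,0,0.8],[0,0,2,0,0,0,0.8],[0,0,1.6,0,0,0,0.8],[0,0,0,0,0,0,0.8],[0,0,0,0,0,0,0.8]]'
python3 - <<'E'
from h import *
from cell import env,optics
o=env.get_obs();print(o["tool_pos"],o["tool_rot"],delta(o,(.476,-.379,.079),-75.6))
E
```

```text
time_s: 4.0
tool_pos: [0.4754, -0.3809, 0.0857]
tool_rot: [-179.8, -0.1, -75.7]
force: [-0.6, -0.7, -0.5]
grip_width: 0.0694
[ 0.47542384 -0.38087204  0.08566624] [-1.79845708e+02 -1.22311268e-01 -7.57324728e+01] (array([-0.17, -0.1 ,  0.67]), array([-0.0027, -0.0021, -0.0023]))
```

```bash
python3 -m creep '[[-0.1,0,0.6,-0.002,-0.002,-0.002,0.8],[0,0,0,0,0,0,0.8],[0,0,0,0,0,0,0],[0,0,0,0,0,0,0],[0,0,0,0,0,0,0],[0,0,0,0,0,0,0],[0,0,0,0,0,0,0],[0,0,0,0,0,0,0]]' 30
python3 - <<'E'
from cell import env
o=env.get_obs();print(o["tool_pos"],o["tool_rot"],o["force"],o["grip_width"])
E
python3 -m creep '[[0,0,-1.6,0,0,0,0],[0,0,-1.6,0,0,0,0],[0,0,0,0,0,0,0],[0,0,0,0,0,0,0]]'
python3 - <<'E'
from h import *
from cell import env,optics
o=env.get_obs();print(o)
c=optics.read_camera("wrist");np.savez("w3.npz",pos=o["tool_pos"],rot=o["tool_rot"],**c);cv2.imwrite("pics/w3.png",c["frame"])
R,t=wristRt(c,o);P=cloud(c,R,t);f=c["frame"].astype(int)
# shaft: dark pixels near the rod axis, in tool coords
T=Ro.from_euler('xyz',o["tool_rot"],degrees=True).inv().apply((P-o["tool_pos"]).reshape(-1,3)).reshape(P.shape)
m=(abs(T[...,0])<.015)&(abs(T[...,2]-.055)<.03)&(T[...,1]<-.02)&(T[...,1]>-.25)
q=T[m];print(m.sum())
for y in np.arange(-.18,-.03,.015):
    s=q[abs(q[:,1]-y)<.008];
    if len(s):print(round(y,3),len(s),s[:,0].mean().round(4),np.percentile(s[:,2],[5,50]).round(4))
E
```

```text
time_s: 4.8
tool_pos: [0.4765, -0.3806, 0.0816]
tool_rot: [-179.8, -0.1, -75.6]
force: [-0.6, 0.1, -1.1]
grip_width: 0.0297
[ 0.47646718 -0.3806114   0.08155635] [-1.79806282e+02 -1.36731071e-01 -7.55818971e+01] [-0.58327275  0.14502646 -1.13828713] 0.029664553714442078
time_s: 5.2
tool_pos: [0.4764, -0.3808, 0.1171]
tool_rot: [-179.8, -0.2, -75.6]
force: [0.5, 0.5, -1.1]
grip_width: 0.028
{'time_s': 5.2, 'qpos': array([ -0.81937358,  27.59960163,  46.37156991, 101.52818413,
       -22.80336139,  60.39153284, -21.86681119]), 'joint_velocities': array([-0.01292009, -1.23450764,  0.28956801, -0.97637491,  0.46382975,
        0.2733011 , -0.3994545 ]), 'effort': array([ 1.56708215e-01, -4.26782620e+01,  1.12684241e+01, -2.65483367e+01,
       -5.58535941e-02, -5.25680103e-02, -5.27920245e-03]), 'tool_pos': array([ 0.4764146 , -0.3808353 ,  0.11705737]), 'tool_rot': array([-1.79767414e+02, -1.72529943e-01, -7.55984448e+01]), 'force': array([ 0.51537816,  0.47249643, -1.08209421]), 'wrist_torque': array([-0.06378389,  0.1671784 ,  0.03400901]), 'grip_width': 0.028001387869389167}
7271
-0.12 137 0.0009 [0.0575 0.0591]
-0.105 1031 0.0009 [0.0573 0.0589]
-0.09 982 0.0009 [0.0573 0.0589]
-0.075 883 0.0008 [0.0573 0.0588]
-0.06 810 0.0009 [0.0572 0.0588]
-0.045 1213 0.0008 [0.0536 0.0568]
```

View pics/w3.png

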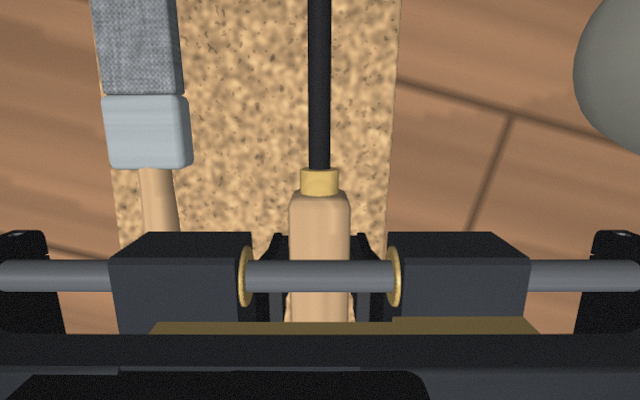

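The rod is held square: its shaft points straight up the picture at column 318 and lies level. The brush at (150,130) is undisturbed. Next I carry the rod to the bay.

Run:
```python
from h import *
from cell import env
o=env.get_obs()
for r in rows(o["tool_pos"],o["tool_rot"],[((.4307,-.1182,.145),-79.6)],0,.03):print(r)
```

```text
[-2.956, -0.233, -0.309, 0.0, 0.0, 0.008, 0.0]
[-2.957, -0.21, -0.309, 0.0, 0.0, 0.008, 0.0]
[-2.959, -0.187, -0.309, 0.0, 0.0, 0.008, 0.0]
[-2.96, -0.164, -0.309, 0.0, 0.0, 0.008, 0.0]
[-2.961, -0.141, -0.309, 0.0, 0.0, 0.008, 0.0]
[-2.962, -0.118, -0.309, 0.0, 0.0, 0.008, 0.0]
[-2.963, -0.095, -0.309, 0.0, 0.0, 0.008, 0.0]
[-2.964, -0.072, -0.309, 0.0, 0.0, 0.008, 0.0]
[-2.964, -0.049, -0.309, 0.0, 0.0, 0.008, 0.0]
```

```bash
python3 -m creep '[[0,0.5,-1.4,0,0,0.008,0],[0,0.3,-1.4,0,0,0.008,0],[-1.5,-0.2,0,0,0,0.008,0],[-3,-0.2,0,0,0,0.008,0],[-3,-0.2,0,0,0,0.008,0],[-3,-0.2,0,0,0,0.008,0],[-3,-0.2,0,0,0,0.008,0],[-3,-0.2,0,0,0,0.008,0],[-3,-0.1,0,0,0,0.006,0],[-3,-0.1,0,0,0,0,0],[-2,0,0,0,0,0,0],[-1,0,0,0,0,0,0],[0,0,0,0,0,0,0],[0,0,0,0,0,0,0]]'
cat >> h.py <<'E'
U=np.array([.9836,.1805]);V=np.array([-.1805,.9836]);C=np.array([.753,-.0184])
TIP=np.array([.0009,-.160,.062])
def tip(o):
    "tip in bay frame (mm): x into panel, y, z"
    p=o["tool_pos"]+Ro.from_euler('xyz',o["tool_rot"],degrees=True).apply(TIP);d=p[:2]-C
    return (1000*np.array([d@U+.094,d@V,p[2]-.052])).round(1)
def st():
    from cell import env
    o=env.get_obs();f=o["force"];print("t",round(o["time_s"],2),"tip",tip(o),"rot",o["tool_rot"].round(2),"Fx'",(f[:2]@U).round(2),"Fy'",(f[:2]@V).round(2),"Fz",f[2].round(2),"grip",round(o["grip_width"]*1000,1))
    return o
E
python3 -c "
from h import *
o=st();print(delta(o,(.4307,-.1182,.114),-79.6))"
```

```text
time_s: 6.65
tool_pos: [0.4279, -0.1278, 0.1548]
tool_rot: [-179.2, -0.2, -80.7]
force: [0.5, -0.2, -1.1]
grip_width: 0.0276
t 6.65 tip [-84.8 -53.1  42.9] rot [-179.25   -0.18  -80.69] Fx' 0.46 Fy' -0.26 Fz -1.14 grip 27.6
(array([-0.92, -0.38,  4.08]), array([-0.0131, -0.0032, -0.0189]))
```

```bash
python3 -m creep '[[-0.8,0,2,-0.012,-0.003,-0.018,0],[0,0,2,0,0,0,0],[0,0,0,0,0,0,0],[0,0,0,0,0,0,0]]'
python3 -c "
from h import *
o=st()"
```

```text
time_s: 7.05
tool_pos: [0.4284, -0.1246, 0.1162]
tool_rot: [-179.7, -0.1, -80.0]
force: [-0.4, -0.5, -1.3]
grip_width: 0.0276
t 7.05 tip [-84.2 -48.2   3. ] rot [-1.7974e+02 -1.4000e-01 -8.0050e+01] Fx' -0.46 Fy' -0.44 Fz -1.31 grip 27.6
```

```bash
python3 -m creep '[[-0.6,-1.5,0.3,-0.004,-0.002,-0.008,0],[0,-2.5,0,0,0,0,0],[0,-1.5,0,0,0,0,0],[0,0,0,0,0,0,0],[0,0,0,0,0,0,0]]'
python3 -c "
from h import *
o=st()"
```

```text
time_s: 7.55
tool_pos: [0.4847, -0.1123, 0.1177]
tool_rot: [-179.7, -0.1, -79.9]
force: [-0.7, -1.2, -0.8]
grip_width: 0.0276
t 7.55 tip [-26.6 -45.8   4.4] rot [-1.7973e+02 -8.0000e-02 -7.9900e+01] Fx' -0.9 Fy' -1.07 Fz -0.77 grip 27.6
```

```bash
python3 -m creep '[[-0.5,-0.8,0.45,-0.005,-0.001,-0.006,0],[0,0,0,0,0,0,0],[0,0,0,0,0,0,0]]'
python3 -c "
from h import *
o=st()"
python3 -m creep '[[0,-0.3,0,0,0,0,0],[0,-0.3,0,0,0,0,0],[0,0,0,0,0,0,0]]'
python3 -c "
from h import *
o=st()"
```

```text
time_s: 7.85
tool_pos: [0.4909, -0.1063, 0.1136]
tool_rot: [180.0, 0.1, -79.6]
force: [-0.4, -1.1, -1.9]
grip_width: 0.0276
t 7.85 tip [-19.7 -40.1  -0.4] rot [ 1.800e+02  6.000e-02 -7.964e+01] Fx' -0.56 Fy' -1.04 Fz -1.9 grip 27.6
time_s: 8.15
tool_pos: [0.4965, -0.1051, 0.1136]
tool_rot: [180.0, 0.1, -79.7]
force: [0.3, 0.4, -1.0]
grip_width: 0.0279
t 8.15 tip [-13.9 -39.9  -0.5] rot [ 1.7998e+02  1.0000e-01 -7.9660e+01] Fx' 0.32 Fy' 0.37 Fz -0.95 grip 27.9
```

```bash
S='from h import *
o=st()'
python3 -m creep '[[0,-0.3,0,0,0,0,0],[0,-0.3,0,0,0,0,0],[0,-0.2,0,0,0,0,0],[0,0,0,0,0,0,0]]'; python3 -c "$S"
python3 -m creep '[[0,-0.15,0,0,0,0,0],[0,0,0,0,0,0,0]]'>/dev/null; python3 -c "$S"
python3 -m creep '[[0,-0.15,0,0,0,0,0],[0,0,0,0,0,0,0]]'>/dev/null; python3 -c "$S"
python3 -m creep '[[0,-0.15,0,0,0,0,0],[0,0,0,0,0,0,0]]'>/dev/null; python3 -c "$S"
```

```text
time_s: 8.55
tool_pos: [0.5051, -0.1036, 0.1136]
tool_rot: [180.0, 0.1, -79.7]
force: [-0.3, 0.0, -1.4]
grip_width: 0.0278
t 8.55 tip [ -5.2 -40.   -0.4] rot [ 1.7998e+02  1.0000e-01 -7.9660e+01] Fx' -0.26 Fy' 0.07 Fz -1.37 grip 27.8
t 8.75 tip [ -3.6 -40.1  -0.6] rot [ 1.7997e+02  9.0000e-02 -7.9660e+01] Fx' 0.02 Fy' -0.09 Fz -1.34 grip 27.5
t 8.95 tip [ -2.1 -40.1  -0.6] rot [ 1.7996e+02  9.0000e-02 -7.9660e+01] Fx' -0.18 Fy' -0.39 Fz -1.25 grip 28.0
t 9.15 tip [ -0.5 -40.1  -0.6] rot [ 1.7996e+02  1.0000e-01 -7.9660e+01] Fx' 1.44 Fy' -0.22 Fz -0.53 grip 27.6
```

```bash
S='from h import *
o=st()'
for i in 1; do python3 -m creep '[[0,-0.1,0,0,0,0,0],[0,0,0,0,0,0,0]]'>/dev/null; python3 -c "$S"
python3 -m creep '[[0,-0.1,0,0,0,0,0],[0,0,0,0,0,0,0]]'>/dev/null; python3 -c "$S"
python3 -m creep '[[0,-0.1,0,0,0,0,0],[0,0,0,0,0,0,0]]'>/dev/null; python3 -c "$S";done
```

```text
t 9.35 tip [  0.6 -40.1  -0.6] rot [ 1.7996e+02  1.0000e-01 -7.9670e+01] Fx' -0.04 Fy' 0.05 Fz -0.7 grip 27.9
t 9.55 tip [  1.7 -40.1  -0.6] rot [ 1.7996e+02  1.0000e-01 -7.9670e+01] Fx' -0.21 Fy' -0.41 Fz -1.21 grip 28.1
t 9.75 tip [  2.4 -40.1  -0.8] rot [ 1.7992e+02  1.1000e-01 -7.9670e+01] Fx' -0.87 Fy' 0.1 Fz -0.96 grip 27.9
```

```bash
S='from h import *
o=st()'
python3 -m creep '[[0,-0.1,0,0,0,0,0],[0,0,0,0,0,0,0]]'>/dev/null; python3 -c "$S"
python3 -m creep '[[0,-0.1,0,0,0,0,0],[0,0,0,0,0,0,0]]'>/dev/null; python3 -c "$S"
```

```text
t 9.95 tip [  2.4 -40.1  -1.5] rot [ 1.798e+02  1.300e-01 -7.969e+01] Fx' 0.51 Fy' -0.5 Fz -1.14 grip 27.4
t 10.15 tip [  2.4 -40.1  -2.1] rot [ 1.7969e+02  1.6000e-01 -7.9700e+01] Fx' -0.3 Fy' 0.11 Fz -0.33 grip 27.8
```

```bash
cat > s.sh <<'E'
python3 -c "from h import *
o=st()"
E
python3 -m creep '[[-0.5,0.4,-0.1,0.006,0,-0.001,0],[0,0,0,0,0,0,0],[0,-0.3,0,0,0,0,0],[0,-0.3,0,0,0,0,0],[0,0,0,0,0,0,0]]'>/dev/null; sh s.sh
python3 -m creep '[[-0.5,0.4,0,0.002,0,0,0],[0,0,0,0,0,0,0],[0,-0.3,0,0,0,0,0],[0,-0.3,0,0,0,0,0],[0,0,0,0,0,0,0]]'>/dev/null; sh s.sh
```

```text
t 10.65 tip [  2.2 -34.5  -1.3] rot [179.77   0.23 -79.66] Fx' 0.3 Fy' -0.6 Fz -0.18 grip 28.1
t 11.15 tip [  2.3 -28.8  -2.3] rot [179.62   0.29 -79.66] Fx' 0.15 Fy' 0.75 Fz -1.17 grip 27.6
```

```bash
python3 -m creep '[[-0.4,0.4,-0.1,0.007,0.005,0,0],[0,0,0,0,0,0,0],[0,-0.3,0,0,0,0,0],[0,-0.2,0,0,0,0,0],[0,0,0,0,0,0,0]]'>/dev/null; sh s.sh
python3 -m creep '[[-0.4,0.4,-0.1,0.006,0.001,0,0],[0,0,0,0,0,0,0],[0,-0.3,0,0,0,0,0],[0,-0.2,0,0,0,0,0],[0,0,0,0,0,0,0]]'>/dev/null; sh s.sh
python3 -m creep '[[-0.4,0.4,-0.1,0.006,0.001,0,0],[0,0,0,0,0,0,0],[0,-0.3,0,0,0,0,0],[0,-0.2,0,0,0,0,0],[0,0,0,0,0,0,0]]'>/dev/null; sh s.sh
```

```text
t 11.65 tip [  2.4 -24.7  -0.6] rot [ 1.7988e+02  1.0000e-02 -7.9660e+01] Fx' 0.54 Fy' -0.48 Fz -0.93 grip 27.6
t 12.15 tip [  2.3 -20.2   0.7] rot [-179.95   -0.    -79.65] Fx' -0.33 Fy' -0.03 Fz -0.08 grip 27.9
t 12.65 tip [  2.3 -15.7   2.1] rot [-1.7976e+02 -2.0000e-02 -7.9650e+01] Fx' 0.55 Fy' -0.29 Fz -0.24 grip 27.6
```

```bash
python3 -m creep '[[-0.35,0.4,0.1,-0.003,0,0,0],[0,0,0,0,0,0,0],[0,-0.3,0,0,0,0,0],[0,-0.2,0,0,0,0,0],[0,0,0,0,0,0,0]]'>/dev/null; sh s.sh
python3 -m creep '[[-0.4,0.4,-0.04,0.002,0,0,0],[0,0,0,0,0,0,0],[0,-0.3,0,0,0,0,0],[0,-0.2,0,0,0,0,0],[0,0,0,0,0,0,0]]'>/dev/null; sh s.sh
python3 -m creep '[[-0.4,0.4,-0.04,0.003,0,0,0],[0,0,0,0,0,0,0],[0,-0.3,0,0,0,0,0],[0,-0.2,0,0,0,0,0],[0,0,0,0,0,0,0]]'>/dev/null; sh s.sh
```

```text
t 13.15 tip [  2.3 -11.8  -0.2] rot [ 1.7992e+02 -1.0000e-02 -7.9640e+01] Fx' 0.56 Fy' 0.1 Fz -0.34 grip 28.0
t 13.65 tip [ 2.3 -7.3 -0.1] rot [ 1.7988e+02  3.0000e-02 -7.9640e+01] Fx' -0.16 Fy' -0.21 Fz -0.69 grip 27.8
t 14.15 tip [ 2.3 -2.7  0.2] rot [ 1.799e+02  6.000e-02 -7.963e+01] Fx' 0.1 Fy' -0.57 Fz 0.22 grip 28.0
```

```bash
python3 -m creep '[[-0.4,0.4,-0.04,0.003,0,0,0],[0,0,0,0,0,0,0],[0,-0.3,0,0,0,0,0],[0,-0.2,0,0,0,0,0],[0,0,0,0,0,0,0]]'>/dev/null; sh s.sh
python3 -m creep '[[-0.4,0.4,-0.04,0.003,0,0,0],[0,0,0,0,0,0,0],[0,-0.3,0,0,0,0,0],[0,-0.2,0,0,0,0,0],[0,0,0,0,0,0,0]]'>/dev/null; sh s.sh
python3 -m creep '[[-0.4,0.4,-0.04,0.003,0,0,0],[0,0,0,0,0,0,0],[0,-0.3,0,0,0,0,0],[0,-0.2,0,0,0,0,0],[0,0,0,0,0,0,0]]'>/dev/null; sh s.sh
```

```text
t 14.65 tip [2.3 1.8 0.4] rot [ 1.7991e+02  1.0000e-01 -7.9630e+01] Fx' 0.3 Fy' 0.1 Fz -0.65 grip 27.8
t 15.15 tip [2.4 6.3 0.7] rot [ 1.7994e+02  1.3000e-01 -7.9620e+01] Fx' 0.33 Fy' 0.46 Fz -0.92 grip 27.4
t 15.65 tip [ 2.7 10.7  1.2] rot [-1.800e+02  1.500e-01 -7.962e+01] Fx' 0.72 Fy' -0.2 Fz -0.92 grip 27.8
```

```bash
python3 -m creep '[[-0.4,0.4,0.05,-0.001,0.002,0,0],[0,0,0,0,0,0,0],[0,-0.3,0,0,0,0,0],[0,-0.2,0,0,0,0,0],[0,0,0,0,0,0,0]]'>/dev/null; sh s.sh
```

```text
t 16.15 tip [ 2.3 15.1 -0.5] rot [ 1.7974e+02  5.0000e-02 -7.9620e+01] Fx' -0.34 Fy' 0.56 Fz -0.94 grip 28.0
```

```bash
python3 -m creep '[[-0.4,0.4,-0.06,0.004,0.001,0,0],[0,0,0,0,0,0,0],[0,-0.3,0,0,0,0,0],[0,-0.2,0,0,0,0,0],[0,0,0,0,0,0,0]]'>/dev/null; sh s.sh
python3 -m creep '[[-0.4,0.4,-0.04,0.002,0,0,0],[0,0,0,0,0,0,0],[0,-0.3,0,0,0,0,0],[0,-0.2,0,0,0,0,0],[0,0,0,0,0,0,0]]'>/dev/null; sh s.sh
python3 -m creep '[[-0.4,0.4,-0.04,0.002,0,0,0],[0,0,0,0,0,0,0],[0,-0.3,0,0,0,0,0],[0,-0.2,0,0,0,0,0],[0,0,0,0,0,0,0]]'>/dev/null; sh s.sh
```

```text
t 16.65 tip [ 2.2 19.5  0. ] rot [ 1.798e+02  3.000e-02 -7.961e+01] Fx' 0.37 Fy' -0.12 Fz -1.37 grip 27.8
t 17.15 tip [ 2.1 24.   0.1] rot [ 1.7975e+02  5.0000e-02 -7.9600e+01] Fx' -0.01 Fy' -0.53 Fz -0.0 grip 27.6
t 17.65 tip [ 2.1 28.5  0.1] rot [ 1.797e+02  8.000e-02 -7.960e+01] Fx' 0.63 Fy' 0.52 Fz -1.46 grip 28.2
```

```bash
python3 -m creep '[[-0.4,0.4,-0.03,0.004,0,0,0],[0,0,0,0,0,0,0],[0,-0.3,0,0,0,0,0],[0,-0.2,0,0,0,0,0],[0,0,0,0,0,0,0]]'>/dev/null; sh s.sh
python3 -m creep '[[-0.4,0.4,-0.04,0.003,0.001,0,0],[0,0,0,0,0,0,0],[0,-0.3,0,0,0,0,0],[0,-0.2,0,0,0,0,0],[0,0,0,0,0,0,0]]'>/dev/null; sh s.sh
python3 -m creep '[[-0.4,0.4,-0.04,0.003,0,0,0],[0,0,0,0,0,0,0],[0,-0.3,0,0,0,0,0],[0,-0.2,0,0,0,0,0],[0,0,0,0,0,0,0]]'>/dev/null; sh s.sh
```

```text
t 18.15 tip [ 2.1 33.   0.4] rot [ 1.7977e+02  1.1000e-01 -7.9590e+01] Fx' -0.25 Fy' 0.06 Fz -0.81 grip 27.7
t 18.65 tip [ 2.1 37.4  0.6] rot [ 1.7978e+02  8.0000e-02 -7.9590e+01] Fx' 0.2 Fy' -0.57 Fz -1.07 grip 27.9
t 19.15 tip [ 2.1 42.   0.8] rot [ 1.7979e+02  1.1000e-01 -7.9580e+01] Fx' 0.2 Fy' -0.75 Fz -1.21 grip 27.7
```

```bash
python3 -m creep '[[0,1,0,0.003,0,0,0],[0,0.5,0,0,0,0,0],[0,0,0,0,0,0,0],[0,0,0,0,0,0,0]]'>/dev/null; sh s.sh
cat > prof.py <<'E'
from h import *
from cell import env,optics
import sys
def prof(c,o):
    R,t=wristRt(c,o);P=cloud(c,R,t)
    T=Ro.from_euler('xyz',o["tool_rot"],degrees=True).inv().apply((P-o["tool_pos"]).reshape(-1,3))
    k=(abs(T[:,0])<.012)&(abs(T[:,2]-.058)<.012)&(T[:,1]<-.055)&(T[:,1]>-.25);q=T[k]
    for y in np.arange(-.17,-.05,.01):
        s=q[abs(q[:,1]-y)<.005]
        if len(s)>20:
            n=s[abs(s[:,0]-s[:,0].mean())<.002];print(round(y,3),len(s),"x",s[:,0].mean().round(4),"top z",np.median(n[:,2]).round(4))
d=dict(np.load("w3.npz"));prof(d,{"tool_pos":d["pos"],"tool_rot":d["rot"]})
o=env.get_obs();c=optics.read_camera("wrist");cv2.imwrite("pics/w4.png",c["frame"]);print("now");prof(c,o)
E
python3 prof.py
```

```text
t 19.55 tip [-12.2  41.9   2.7] rot [-1.798e+02  1.000e-01 -7.958e+01] Fx' -1.31 Fy' 0.46 Fz -0.41 grip 27.8
-0.11 591 x 0.0009 top z 0.0582
-0.1 638 x 0.0009 top z 0.0581
-0.09 614 x 0.0009 top z 0.0582
-0.08 580 x 0.0008 top z 0.0581
-0.07 533 x 0.0008 top z 0.0582
-0.06 504 x 0.0009 top z 0.0581
now
-0.11 568 x 0.001 top z 0.0547
-0.1 657 x 0.0009 top z 0.0549
-0.09 628 x 0.0008 top z 0.0553
-0.08 614 x 0.0008 top z 0.0555
-0.07 555 x 0.001 top z 0.0558
-0.06 523 x 0.0008 top z 0.0562
```

View pics/w4.png

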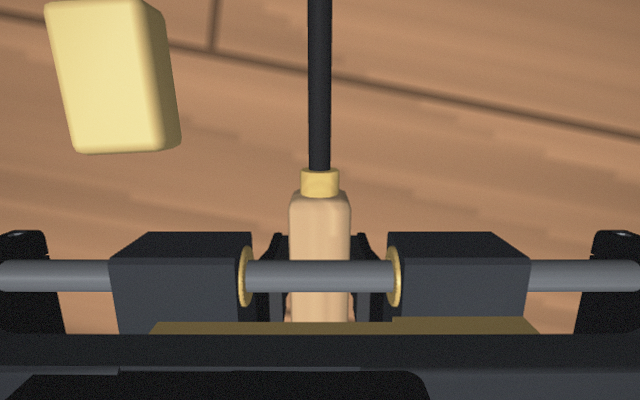

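The wrist view shows the shaft straight at column 318 and the wax block at upper left (110,75), clear of the tool. The depth profile shows the rod has pitched up about 1.7° in the grip while probing, so its tip sits about 5 mm high. I'll grip harder, level the rod and track the tip from the camera.

```bash
cat > p.py <<'E'
from h import *
import h
from cell import env,optics
o=env.get_obs();c=optics.read_camera("wrist")
R,t=wristRt(c,o);P=cloud(c,R,t);Rt=Ro.from_euler('xyz',o["tool_rot"],degrees=True)
T=Rt.inv().apply((P-o["tool_pos"]).reshape(-1,3))
q=T[(abs(T[:,0]-.0009)<.002)&(abs(T[:,2]-.057)<.012)&(T[:,1]<-.057)&(T[:,1]>-.112)]
s,b=np.polyfit(q[:,1],q[:,2],1);q=q[abs(q[:,2]-s*q[:,1]-b)<.003];s,b=np.polyfit(q[:,1],q[:,2],1)
h.TIP=np.array([.0009,-.160,b-.16*s+.0042]);np.save("tip.npy",h.TIP)
up=Rt.apply([0,-1,-s])[2]
print("TIPz",h.TIP[2].round(4),"rod up (rad)",up.round(4),end=" ");st()
E
echo 'import os
if os.path.exists("tip.npy"):TIP=np.load("tip.npy")' >> h.py
python3 -m creep '[[0,0,0.1,-0.03,0,0,0],[0,0,0,0,0,0,0],[0,0,0,0,0,0,0]]' 60 >/dev/null; python3 p.py
```

```text
TIPz 0.0574 rod up (rad) 0.0041 t 19.95 tip [-13.   42.1   2.2] rot [ 1.7857e+02  1.0000e-01 -7.9560e+01] Fx' -0.24 Fy' 0.2 Fz 0.12 grip 27.5
```

```bash
python3 -m creep '[[0,-0.8,0.15,-0.004,0,0,0],[0,0,0,0,0,0,0],[0,-0.4,0,0,0,0,0],[0,-0.2,0,0,0,0,0],[0,0,0,0,0,0,0]]'>/dev/null; python3 p.py
python3 -m creep '[[0.4,0.4,0,0,0,0,0],[0,0,0,0,0,0,0],[0,-0.3,0,0,0,0,0],[0,-0.15,0,0,0,0,0],[0,0,0,0,0,0,0]]'>/dev/null; python3 p.py
```

```text
TIPz 0.0574 rod up (rad) 0.0011 t 20.5 tip [ 2.1 42.2 -0.3] rot [ 1.7839e+02  9.0000e-02 -7.9560e+01] Fx' 1.02 Fy' -0.24 Fz -0.49 grip 27.5
TIPz 0.0573 rod up (rad) 0.0028 t 21.05 tip [ 2.2 37.5 -0.2] rot [ 1.7839e+02  1.2000e-01 -7.9590e+01] Fx' -0.23 Fy' 0.26 Fz -0.74 grip 27.6
```

Grip is stable now; sweep back towards −y.

```bash
python3 -m creep '[[0.4,0.4,-0.02,0,0,0,0],[0,0,0,0,0,0,0],[0,-0.3,0,0,0,0,0],[0,-0.15,0,0,0,0,0],[0,0,0,0,0,0,0]]'>/dev/null; python3 p.py
python3 -m creep '[[0.4,0.4,-0.02,0,0,0,0],[0,0,0,0,0,0,0],[0,-0.3,0,0,0,0,0],[0,-0.15,0,0,0,0,0],[0,0,0,0,0,0,0]]'>/dev/null; python3 p.py
python3 -m creep '[[0.4,0.4,-0.02,0,0,0,0],[0,0,0,0,0,0,0],[0,-0.3,0,0,0,0,0],[0,-0.15,0,0,0,0,0],[0,0,0,0,0,0,0]]'>/dev/null; python3 p.py
```

```text
TIPz 0.0573 rod up (rad) 0.0016 t 21.6 tip [ 2.3 33.2 -0.2] rot [ 1.7835e+02  1.3000e-01 -7.9590e+01] Fx' 0.15 Fy' -0.16 Fz -0.96 grip 27.3
TIPz 0.0572 rod up (rad) 0.0006 t 22.15 tip [ 2.3 28.8 -0.2] rot [ 1.783e+02  1.400e-01 -7.960e+01] Fx' -0.4 Fy' 0.06 Fz -0.24 grip 27.9
TIPz 0.0571 rod up (rad) 0.0018 t 22.7 tip [ 2.3 24.4 -0.1] rot [ 1.7825e+02  1.4000e-01 -7.9600e+01] Fx' -1.17 Fy' -0.13 Fz -1.01 grip 27.3
```

```bash
python3 -m creep '[[0.4,0.4,-0.01,0.001,0,0,0],[0,0,0,0,0,0,0],[0,-0.3,0,0,0,0,0],[0,-0.15,0,0,0,0,0],[0,0,0,0,0,0,0]]'>/dev/null; python3 p.py
python3 -m creep '[[0.4,0.4,-0.01,0.001,0,0,0],[0,0,0,0,0,0,0],[0,-0.3,0,0,0,0,0],[0,-0.15,0,0,0,0,0],[0,0,0,0,0,0,0]]'>/dev/null; python3 p.py
python3 -m creep '[[0.4,0.4,-0.01,0.001,0,0,0],[0,0,0,0,0,0,0],[0,-0.3,0,0,0,0,0],[0,-0.15,0,0,0,0,0],[0,0,0,0,0,0,0]]'>/dev/null; python3 p.py
```

```text
TIPz 0.0572 rod up (rad) -0.0011 t 23.25 tip [ 2.4 20.  -0.3] rot [ 1.7826e+02  1.5000e-01 -7.9610e+01] Fx' -1.78 Fy' -1.05 Fz -0.14 grip 27.6
TIPz 0.0567 rod up (rad) 0.0041 t 23.8 tip [ 2.6 15.6  0.3] rot [ 1.7829e+02  1.6000e-01 -7.9620e+01] Fx' -1.96 Fy' -0.7 Fz -0.14 grip 27.2
TIPz 0.0573 rod up (rad) 0.0075 t 24.35 tip [ 5.8 11.4  1.7] rot [ 1.7867e+02  1.2000e-01 -7.9580e+01] Fx' -0.56 Fy' 0.8 Fz -0.58 grip 27.4
```

```bash
python3 -m creep '[[0,-0.3,0,0,0,0,0],[0,0,0,0,0,0,0]]'>/dev/null; python3 p.py
```

```text
TIPz 0.0574 rod up (rad) 0.0067 t 24.6 tip [ 8.9 11.5  1.5] rot [ 1.7866e+02  1.2000e-01 -7.9570e+01] Fx' -0.33 Fy' 0.87 Fz -0.52 grip 27.5
```

```bash
python3 -m creep '[[0,0,0,-0.006,0,0,0],[0,0,0,0,0,0,0]]'>/dev/null; sh s.sh
python3 -m creep '[[0.3,0,0,0,0,0,0],[0.2,0,0,0,0,0,0],[0,0,0,0,0,0,0]]'>/dev/null; sh s.sh
python3 -m creep '[[-0.3,0,0,0,0,0,0],[-0.3,0,0,0,0,0,0],[-0.3,0,0,0,0,0,0],[0,0,0,0,0,0,0]]'>/dev/null; sh s.sh
```

```text
t 24.8 tip [ 8.4 11.5  0.3] rot [ 1.7827e+02  1.2000e-01 -7.9570e+01] Fx' -0.11 Fy' 0.29 Fz -0.35 grip 27.6
t 25.1 tip [8.3 6.8 0.2] rot [ 1.7825e+02  1.6000e-01 -7.9520e+01] Fx' 0.2 Fy' 1.38 Fz -1.56 grip 27.5
t 25.5 tip [ 8.2 14.8  0.4] rot [ 1.7827e+02  7.0000e-02 -7.9660e+01] Fx' -0.06 Fy' -1.86 Fz -0.92 grip 27.4
```

```bash
python3 -m creep '[[0.4,0,0,0,0,0.001,0],[0,-0.6,0,0,0,0,0],[0,-0.5,0,0,0,0,0],[0,0,0,0,0,0,0]]'>/dev/null; python3 p.py
python3 -m creep '[[0,-0.3,0,0,0,0,0],[0,-0.2,0,0,0,0,0],[0,0,0,0,0,0,0]]'>/dev/null; python3 p.py
```

```text
TIPz 0.0573 rod up (rad) 0.0007 t 25.95 tip [20.1 11.   0.2] rot [ 1.7828e+02  1.2000e-01 -7.9660e+01] Fx' 0.2 Fy' -0.05 Fz -0.78 grip 27.4
TIPz 0.0572 rod up (rad) 0.0004 t 26.3 tip [25.3 11.3 -0.3] rot [ 1.7824e+02  1.3000e-01 -7.9650e+01] Fx' 0.63 Fy' -0.69 Fz -1.28 grip 27.4
```

```bash
for i in 1; do
python3 -m creep '[[0,-0.2,0,0,0,0,0]]'>/dev/null; sh s.sh
python3 -m creep '[[0,-0.1,0,0,0,0,0]]'>/dev/null; sh s.sh
python3 -m creep '[[0,-0.1,0,0,0,0,0]]'>/dev/null; sh s.sh
python3 -m creep '[[0,-0.1,0,0,0,0,0]]'>/dev/null; sh s.sh
python3 -m creep '[[0,-0.1,0,0,0,0,0]]'>/dev/null; sh s.sh
done
```

```text
t 26.4 tip [27.  11.2 -0.5] rot [ 1.7822e+02  1.3000e-01 -7.9660e+01] Fx' -0.46 Fy' 0.09 Fz -0.24 grip 27.9
t 26.5 tip [28.2 11.3 -0.4] rot [ 1.7823e+02  1.4000e-01 -7.9650e+01] Fx' 0.94 Fy' 0.3 Fz -0.77 grip 27.6
t 26.6 tip [29.3 11.3 -0.5] rot [ 1.7823e+02  1.4000e-01 -7.9650e+01] Fx' 0.07 Fy' 0.28 Fz -0.63 grip 27.7
t 26.7 tip [30.4 11.3 -0.5] rot [ 1.7823e+02  1.4000e-01 -7.9650e+01] Fx' -1.27 Fy' -0.13 Fz -0.68 grip 27.7
t 26.8 tip [31.2 11.3 -0.6] rot [ 1.782e+02  1.500e-01 -7.965e+01] Fx' -0.41 Fy' -0.65 Fz -0.51 grip 27.5
```

```bash
python3 -m creep '[[0,-0.1,0,0,0,0,0]]'>/dev/null; sh s.sh
python3 -m creep '[[0,-0.1,0,0,0,0,0]]'>/dev/null; sh s.sh
python3 -m creep '[[0,-0.1,0,0,0,0,0]]'>/dev/null; sh s.sh
```

```text
t 26.9 tip [31.6 11.3 -1. ] rot [ 1.7813e+02  1.6000e-01 -7.9660e+01] Fx' -1.42 Fy' -0.14 Fz -0.23 grip 27.7
t 27.0 tip [32.1 11.2 -1.3] rot [178.06   0.18 -79.67] Fx' -2.93 Fy' 0.47 Fz -0.01 grip 27.8
t 27.1 tip [32.6 11.2 -1.7] rot [177.99   0.19 -79.67] Fx' -3.68 Fy' 0.27 Fz 1.04 grip 27.5
```

```bash
python3 -m creep '[[0,-0.12,-0.03,0.002,0,0,0]]'>/dev/null; sh s.sh
python3 -m creep '[[0,-0.12,-0.03,0.002,0,0,0]]'>/dev/null; sh s.sh
```

```text
t 27.2 tip [33.3 11.2 -1.5] rot [178.02   0.21 -79.68] Fx' -4.65 Fy' 0.97 Fz 1.11 grip 27.4
t 27.3 tip [33.8 11.2 -1.4] rot [178.04   0.23 -79.69] Fx' -5.29 Fy' 0.13 Fz 0.61 grip 27.6
```

```bash
python3 -m creep '[[0,-0.12,-0.02,0.002,0,0,0]]'>/dev/null; sh s.sh
```

```text
t 27.4 tip [34.4 11.1 -1.4] rot [178.07   0.25 -79.7 ] Fx' -5.42 Fy' 0.37 Fz 1.79 grip 27.6
```

```bash
python3 -m creep '[[0,-0.12,-0.02,0.002,0,0,0]]'>/dev/null; sh s.sh
```

```text
t 27.5 tip [35.1 11.1 -1.4] rot [178.11   0.26 -79.71] Fx' -5.13 Fy' 0.01 Fz 0.98 grip 27.5
```

```bash
python3 -m creep '[[0,-0.08,-0.01,0.001,0,0,0]]'>/dev/null; sh s.sh
```

```text
t 27.6 tip [35.8 11.  -1.3] rot [178.15   0.26 -79.71] Fx' -4.13 Fy' -0.25 Fz 0.71 grip 27.6
```

```bash
python3 p.py; sh s.sh
```

```text
TIPz 0.0567 rod up (rad) 0.0017 t 27.65 tip [36.3 11.1 -0.6] rot [178.2    0.26 -79.71] Fx' -3.4 Fy' -0.45 Fz -0.1 grip 27.3
t 27.65 tip [36.3 11.1 -0.6] rot [178.2    0.26 -79.71] Fx' -3.4 Fy' -0.45 Fz -0.1 grip 27.3
```

```bash
python3 -m creep '[[0,0,0,0,0,0,0]]'>/dev/null; sh s.sh; python3 -m creep '[[0,0,0,0,0,0,0]]'>/dev/null; sh s.sh
```

```text
t 27.75 tip [37.3 11.2  0. ] rot [178.32   0.24 -79.7 ] Fx' -1.2 Fy' -0.68 Fz -1.36 grip 27.5
t 27.85 tip [38.  11.4  0.3] rot [178.39   0.22 -79.68] Fx' -2.42 Fy' -0.36 Fz -1.1 grip 27.4
```

The force rose to 5.4 N and then fell to about 1.2 N as the tip came free, so it has clicked. Backing out now.

```bash
python3 -m creep '[[0,0.8,0,0,0,0,0],[0,1,0,0,0,0,0]]'>/dev/null; sh s.sh; python3 -m creep '[[0,1.5,0,0,0,0,0],[0,1.5,0,0,0,0,0],[0,0.8,0,0,0,0,0],[0,0,0,0,0,0,0],[0,0,0,0,0,0,0]]'>/dev/null; python3 p.py
```

```text
t 28.05 tip [21.9 11.4  2. ] rot [ 1.7864e+02  1.2000e-01 -7.9620e+01] Fx' -0.15 Fy' -0.21 Fz -1.49 grip 27.8
TIPz 0.0573 rod up (rad) 0.0114 t 28.6 tip [-18.3  11.2   3.9] rot [178.93   0.19 -79.67] Fx' -0.37 Fy' -0.22 Fz -0.81 grip 27.5
```

```bash
python3 -m creep '[[0,1.5,0.2,-0.006,0,0,0],[0,2.5,0.1,-0.005,0,0,0],[0,2.5,0,0,0,0,0],[0,0,-1.5,0,0,0,0],[0,0,-1.5,0,0,0,0],[0,0,0,0,0,0,0]]'>/dev/null; python3 p.py
python3 - <<'E'
from h import *
from cell import env
o=env.get_obs();print(o["tool_pos"]);t=(.4745,-.3806,.125)
for r in rows(o["tool_pos"],o["tool_rot"],[(t,-75.6)],0,.03):print(r)
E
```

```text
TIPz 0.0571 rod up (rad) 0.0052 t 29.25 tip [-82.1  10.6  31.4] rot [ 1.7837e+02 -5.0000e-02 -7.9620e+01] Fx' 0.58 Fy' -0.18 Fz -0.87 grip 27.6
[ 0.42201269 -0.06729271  0.14507229]
[2.888, 0.044, 0.182, 0.0, 0.0, -0.006, 0.0]
[2.887, 0.062, 0.182, 0.0, 0.0, -0.006, 0.0]
[2.887, 0.081, 0.182, 0.0, 0.0, -0.006, 0.0]
[2.886, 0.099, 0.182, 0.0, 0.0, -0.006, 0.0]
[2.886, 0.118, 0.182, 0.0, 0.0, -0.006, 0.0]
[2.885, 0.136, 0.182, 0.0, 0.0, -0.006, 0.0]
[2.884, 0.154, 0.182, 0.0, 0.0, -0.006, 0.0]
[2.883, 0.173, 0.182, 0.0, 0.0, -0.006, 0.0]
[2.882, 0.191, 0.182, 0.0, 0.0, -0.006, 0.0]
[2.88, 0.209, 0.182, 0.0, 0.0, -0.006, 0.0]
[2.879, 0.228, 0.182, 0.0, 0.0, -0.006, 0.0]
```

```bash
python3 -m creep '[[1.5,0,0,0,0,-0.006,0],[2.8,0.1,0,0,0,-0.006,0],[2.8,0.1,0,0,0,-0.006,0],[2.8,0.1,0,0,0,-0.006,0],[2.8,0.1,0,0,0,-0.006,0],[2.8,0.1,0,0,0,-0.006,0],[2.8,0.1,0,0,0,-0.006,0],[2.8,0.1,0,0,0,-0.006,0],[2.8,0.1,0,0,0,-0.006,0],[2.5,0.1,0,0,0,-0.006,0],[1.5,0.1,0,0,0,0,0],[0,0,0,0,0,0,0],[0,0,0,0,0,0,0]]'>/dev/null; python3 p.py
python3 - <<'E'
from h import *
from cell import env
o=env.get_obs();print(o["tool_pos"],delta(o,(.4745,-.3806,.12),-75.6))
E
```

```text
TIPz 0.0571 rod up (rad) -0.0102 t 30.6 tip [ -80.8 -266.3   16.9] rot [177.54  -0.23 -75.37] Fx' 1.04 Fy' -0.3 Fz -1.0 grip 27.7
[ 0.47652233 -0.35056038  0.13284343] (array([2.85, 0.9 , 1.34]), array([ 0.043, -0.004,  0.004]))
```

```bash
python3 -m creep '[[1.4,0.4,0.3,0.009,-0.002,0.003,0],[1.4,0.3,0.3,0,0,0,0],[0,0,0,0,0,0,0],[0,0,0,0,0,0,0]]'>/dev/null; python3 p.py
python3 - <<'E'
from h import *
from cell import env,optics
o=env.get_obs();print(o["tool_pos"],delta(o,(.4745,-.3806,.082),-75.6))
c=optics.read_camera("wrist");cv2.imwrite("pics/w5.png",c["frame"])
E
```

```text
TIPz 0.0573 rod up (rad) -0.003 t 31.05 tip [ -82.9 -288.6   10.8] rot [ 1.7809e+02  1.6000e-01 -7.5150e+01] Fx' 0.65 Fy' 0.18 Fz -0.8 grip 27.3
[ 0.47821823 -0.3739916   0.12546008] (array([0.56, 0.38, 4.36]), array([0.0333, 0.0027, 0.0079]))
```

View pics/w5.png

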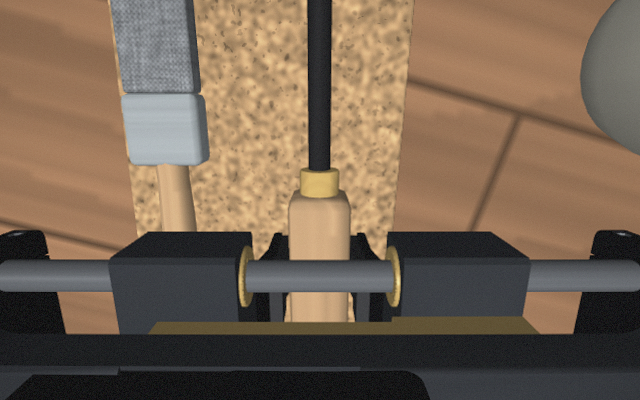

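The wrist view shows the rod above its old place on the mat, with the shaft at column 318. The brush at (165,120) is clear of the left finger. I lower it now.

```bash
python3 -m creep '[[0.5,0.3,1.5,0.003,0.002,0.008,0],[0,0,1.5,0,0,0,0],[0,0,0.5,0,0,0,0],[0,0,0,0,0,0,0],[0,0,0,0,0,0,0]]'>/dev/null; python3 p.py
python3 - <<'E'
from h import *
from cell import env
o=env.get_obs();print(o["tool_pos"],delta(o,(.4745,-.3806,.082),-75.6))
E
```

```text
TIPz 0.0572 rod up (rad) 0.0013 t 31.65 tip [ -85.8 -292.7  -27.3] rot [ 1.7827e+02  1.5000e-01 -7.5490e+01] Fx' -0.77 Fy' 0.04 Fz -0.65 grip 27.9
[ 0.47559436 -0.37762471  0.08672662] (array([0.26, 0.17, 0.48]), array([0.0302, 0.0026, 0.0019]))
```

```bash
python3 -m creep '[[0.2,0.1,0.3,0,0.001,0,0],[0,0,0,0,0,0,0]]'>/dev/null; sh s.sh;python3 -m creep '[[0,0,0.12,0,0,0,0],[0,0,0,0,0,0,0]]'>/dev/null; python3 p.py; python3 -m creep '[[0,0,0.1,0,0,0,0],[0,0,0,0,0,0,0]]'>/dev/null; sh s.sh
```

```text
t 31.85 tip [ -86.5 -295.3  -29.8] rot [ 1.7831e+02  4.0000e-02 -7.5480e+01] Fx' -0.83 Fy' 0.7 Fz -0.21 grip 27.7
TIPz 0.0572 rod up (rad) 0.0039 t 32.1 tip [ -86.2 -295.9  -30.3] rot [ 1.7836e+02 -1.0000e-02 -7.5490e+01] Fx' -0.27 Fy' 0.97 Fz -1.71 grip 28.0
t 32.3 tip [ -86.1 -296.   -31.1] rot [ 1.7838e+02 -3.0000e-02 -7.5480e+01] Fx' 0.52 Fy' 1.09 Fz -1.59 grip 27.4
```

```bash
python3 -m creep '[[0,0,0.1,-0.002,0,0,0]]'>/dev/null; sh s.sh;python3 -m creep '[[0,0,0.1,0,0,0,0]]'>/dev/null; sh s.sh;python3 -m creep '[[0,0,0.1,0,0,0,0]]'>/dev/null; python3 p.py; grep -n "" /dev/null; python3 -c "
from cell import env;print(env.get_obs()['tool_pos'])"
```

```text
t 32.4 tip [ -86.1 -296.2  -31.7] rot [ 1.7829e+02 -3.0000e-02 -7.5490e+01] Fx' -0.88 Fy' 3.29 Fz 9.68 grip 27.7
t 32.5 tip [ -86.1 -296.2  -31.7] rot [ 1.783e+02  1.000e-02 -7.549e+01] Fx' -2.77 Fy' 3.22 Fz 8.45 grip 27.2
TIPz 0.0572 rod up (rad) 0.0026 t 32.65 tip [ -86.1 -296.2  -31.6] rot [ 1.7832e+02  6.0000e-02 -7.5490e+01] Fx' -2.53 Fy' 2.67 Fz 6.41 grip 27.6
[ 0.47592031 -0.38105542  0.08221834]
```

```bash
python3 -m creep '[[0,0,0,0,0,0,0.5],[0,0,0,0,0,0,0.7],[0,0,0,0,0,0,0.75],[0,0,0,0,0,0,0.75],[0,0,0,0,0,0,0.75],[0,0,-2,0,0,0,0.75],[0,0,-3,0,0,0,0.75],[0,1,-4,0.015,0,0,0.75],[0,2,-4,0.015,0,0,0.75],[0,2,-4,0,0,0,0.75],[0,2,-2,0,0,0,0.75],[0,0,0,0,0,0,0.75],[0,0,0,0,0,0,0.75]]'
python3 - <<'E'
from h import *
from cell import env,optics
o=env.get_obs();c=optics.read_camera("wrist");a=c["frame"];t=optics.read_camera("top");b=t["frame"]
cv2.imwrite("pics/end.png",np.vstack([cv2.resize(a,(480,300)),cv2.resize(b,(480,300))]))
R,tt=wristRt(c,o);P=cloud(c,R,tt)
m=(P[...,2]>.03)&(P[...,2]<.045)&(abs(P[...,0]-.46)<.07)&(abs(P[...,1]+.38)<.035)&(a.sum(2)>300)
Q=P[m];x=cv2.fitLine(Q[:,:2].astype(np.float32),2,0,.01,.01).ravel();print(m.sum(),x,"top z",np.median(Q[:,2]))
k=(abs(P[...,0]-.57)<.05)&(abs(P[...,1]+.355)<.03)&(P[...,2]>.018)&(P[...,2]<.05);print("shaft top z",k.sum(),np.median(P[k][:,2]))
d=cv2.absdiff(b,np.load("top0.npz")["frame"]).sum(2)>90;d[:, :100]=0;print("changed",[s[:5].tolist() for s in cv2.connectedComponentsWithStats(d.astype(np.uint8))[2][1:] if s[4]>15])
E
```

```text
time_s: 33.95
tool_pos: [0.4101, -0.3977, 0.2778]
tool_rot: [-180.0, 0.2, -75.4]
force: [-0.4, 1.8, -0.8]
grip_width: 0.0654
2501 [ 0.96806717  0.25069094  0.46607798 -0.38458207] top z 0.03326952334692276
shaft top z 724 0.023594381145462313
changed [[449, 193, 114, 90, 3055], [564, 214, 30, 42, 660], [548, 219, 18, 25, 223], [535, 222, 7, 7, 26], [537, 251, 28, 27, 524], [450, 273, 14, 13, 86], [534, 273, 3, 9, 21], [388, 287, 86, 53, 907], [461, 289, 7, 7, 23], [515, 294, 6, 5, 16], [504, 299, 11, 8, 34], [344, 341, 84, 59, 1404], [427, 353, 26, 27, 164], [100, 361, 77, 39, 1502], [299, 373, 25, 7, 125], [303, 384, 27, 16, 148], [258, 394, 28, 6, 117], [297, 394, 8, 6, 21]]
```

View pics/end.png

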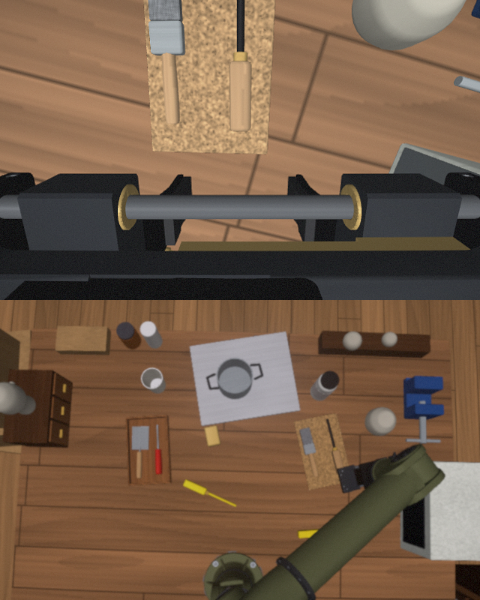

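Run:
```python
from h import *
from cell import optics,order,env
P=cloud(optics.read_camera("top"));print("elbow",P[225,575].round(3),"microwave top",P[300,610].round(3))
o=env.get_obs();print(o["force"],o["time_s"])
if P[225,575][2]-P[300,610][2]>.15: print(order.sign_off())
```

```text
elbow [ 0.411 -0.416  0.614] microwave top [ 0.252 -0.721  0.222]
[-0.67309906  0.9987987   0.03062788] 34.1
the job is handed in; nothing more can be done
None
```

I pressed the hotplate's reset button until it clicked and laid the rod flat on the cork mat where it was. I handed the job in at 34 s of the 72 s allowed.

- **Finding the hole:** I felt along the bay with the tip in steps of about 4.5 mm. The first sweep missed because the rod had pitched up about 1.7° in the grip, putting its tip about 5 mm high. I gripped at 60 N, levelled the rod using the wrist camera and swept back. The hole was at about y = +11 mm, and touching both sides of it gave its centre.
- **Pressing:** The force rose to 5.4 N over about 4.5 mm. It then fell to about 1.2 N while the tip moved on freely, which I took as the click, and I drew the rod out. The tip had gone about 8 mm past where I first felt the button. The last reading there was 2.4 N, well under the 5 N at which it would be squashed. I had no direct view of the plunger and did not touch it again to confirm.
- **Last checks:** The handle's top measured 33 mm above the bench, against 34 mm expected for lying flat. The shaft's top measured 23.6 mm against 25 mm expected. The rod is within about 4 mm and 0.5° of where it started. The before-and-after top views show no change at the brush, pot, wax block, cup, jar or tray. The arm hides part of the right side of that view, including most of one yellow rod. The gripper is open and clear, and the elbow is about 0.4 m above the top of the microwave next to it.

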